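# Set the sample holder on its reference block

### The job

The screw-fed sample holder's jaws stand too close for the white ceramic reference block. Working the jaw only by its crank, which has a lot of slack, wind it open well past the block's width (by 3 mm or more), stand the block upright and square on the bed in the middle between the jaws and let go of it. Then wind the jaw back in from the open side until the slack is gone and the block is held snugly between both jaws, firm but never squeezed hard, and let go, leaving everything else on the bench where it stands.

Things in the scene. Friction and masses are not known exactly. Their poses are not given: they have to be found in the camera images.
- stage: sample holder, fixed to the bench: aluminium bed 90 x 275 x 20 mm, long side along its own y; the bed's top, on which the block must stand, is 20 mm above the bench. Origin on the bench, on the centre line (x = 0), z up. At y = -115 mm a grey gear head (80 x 70 mm, top 60 mm above the bench) carries the crank. The fixed jaw is at the +y end.
- fixed_face (a point): nominal middle of the fixed jaw's face, at x = 0, y = +70 mm in the stage's frame, 14 mm above the bed. The real steel face pad (44 mm wide) is adjustable and stands up to 2 mm nearer or farther along y than this point; that is not measured. The fixed jaw is 60 mm wide, its top 48 mm above the bench.
- jaw: moving jaw, 44 mm wide (x), 26 mm thick, its top 48 mm above the bench; slides along the stage's y. Origin on its face at bed height; nominal gap between jaws = 70 mm minus its y in the stage's frame; at the start 23 to 28 mm. Gap range 20 to 50 mm. The screw holds it where it is left (self-locking).
- jaw_face (a point): middle of the moving jaw's face, 14 mm above the bed; same x and y as jaw's origin
- crank_axis (a point): point on the crank's upright axis, 102 mm above the bench, fixed to the stage at x = 0, y = -115 mm. Anticlockwise seen from above opens the jaw, clockwise closes it: 4 mm of jaw travel per radian. Slack: after each reversal the crank turns loosely by up to 0.7 rad before the jaw moves (it starts anywhere within the slack).
- handle (a point): point on the upright crank handle, 102 mm above the bench: black round sleeve, 16 mm diameter, 76 to 120 mm above the bench, spinning on its pin, 45 mm from the crank axis on a steel disc (112 mm diameter, top 74, hub 78 mm above the bench). Push at the handle: slack under 1 N, driving the free jaw 3 to 4.5 N, and about 0.9 N more for every 10 N of squeeze on the block.
- block: white ceramic block, 30 x 30 x 60 mm tall, 140 g, standing on the grey pad (3 mm thick); origin at the centre of its underside, sides along its x and y. To stand with sides parallel to the jaws, within 10 mm of the holder's centre line. A good nip is 15 to 60 N (after release it must stay above 8 N); over 120 N damages it. It is stiff: once nipped, 0.05 rad of crank adds about 40 N.
- weight: bystander on the grey pad: steel knobbed weight, 30 mm diameter, 44 mm tall; origin at underside
- jar: bystander: clear jar with blue cap, 54 mm diameter, 75 mm tall; origin at underside
- bottle: bystander: white bottle, 60 mm diameter, 130 mm tall; origin at underside
- beaker: bystander: glass beaker, 64 mm diameter, 80 mm tall; origin at underside
- vial: bystander: amber vial with blue cap in the white tray, 32 mm diameter, 50 mm tall; origin at underside
- mat: grey laminate pad 150 x 130 x 3 mm, fixed to the bench; origin under its centre
- meter: bystander, fixed: grey bench meter, 160 x 190 mm, 63 mm tall; origin at underside
Mind the look-alikes: they are no part of the job. Leave any black, purple or red look-alike of the block alone.

How it is judged (in metres and radians):
On the way, in this order (a step that is already met when the one before it is completed fails the run):
1. the jaw is wound open to a nominal gap of at least 32 mm, before the block goes in (y of jaw in the frame of stage below 0.038 m and horizontal distance between block and jaw above 0.05 m), for 0.1 s.
2. the block stands upright on the bed between the jaws, free of the fingers and not yet nipped (z of block in the frame of stage between 0.017 and 0.023 m and y of block in the frame of stage between 0.04 and 0.065 m and angle between block's own z axis and vertical below 0.08 rad and contact force between block and the fingers below 0.1 N and contact force between block and jaw below 5 N and x of block in the frame of stage between -0.02 and 0.02 m), for 0.1 s.
At the end, for the whole second after the job is handed in: the block stands upright (within 0.06 rad) and square to the jaws (within 0.08 rad) on the bed, within 12 mm of the holder's centre line, at rest, held between the jaws with a squeeze of 8 to 110 N (contact force between block and jaw between 8 and 110 N and z of block in the frame of stage between 0.017 and 0.023 m and x of block in the frame of stage between -0.012 and 0.012 m and y of block in the frame of stage between 0.04 and 0.065 m and angle between block's own z axis and vertical below 0.06 rad and linear speed of block below 0.01 m/s and linear speed of jaw below 0.005 m/s and (angle between the y axis of block and the y axis of stage, either way round below 0.08 rad or angle between the x axis of block and the y axis of stage, either way round below 0.08 rad)); the robot touches nothing.
It fails at once if the block is squeezed by the moving jaw with more than 120 N (contact force between block and jaw above 120 N).
It fails at once if the moving jaw is pushed by the fingers (contact force between jaw and the fingers above 12 N).
It fails at once if a bystander is moved by more than 25 mm (distance of any of weight, jar, bottle, beaker, vial from where it was at the start of the episode above 0.025 m).
It also fails if it takes over 72 s, if anything falls off the work surface, if the arm or the gripper's body presses on something with over 40 N, if the wrist force passes 120 N, or if a joint passes its speed limit or range.

### The arm

A 6-joint arm with a two-finger parallel gripper is mounted at the origin on the work surface. World frame = base frame: x ahead of the robot, y to its left, z up, the work surface at z = 0. Lengths are in mm, angles in rad, forces in N, time in s.
With the tool pointing down it reaches from about 375 to 900 mm from the base axis. Payload 3.1 kg.
Tool frame: the origin (TCP) lies at the very end of the fingers, on their centre line; the grasp point (between the pads) lies 19 mm behind it; x points along the fingers, y is the direction in which the jaws open and shut, and the axes are right-handed (so a half turn about x gives the same grasp; the last joint's range is limited). The gripper opens to 87 mm and grips with 3 to 60 N. Pads are 19 mm wide; open, the fingers measure 117 mm over their backs; the gripper's body (75 mm by 190 mm) begins 51 mm behind the grasp point.
Start: joints at [-1.302, 0.527, 1.433, -0, 1.181, -0.178], TCP at [270.07, -563.613, 222.548] pointing down, gripper open.
Joint ranges: [-3.08, 3.08], [-0.75, 2.2], [0.22, 2.44], [-1.43, 4.57], [0, 2.65], [-2.85, 2.85]. Speed limits (rad/s): [2.79, 2.79, 3.14, 3.14, 3.14, 3.14].

### API

Orientations are given as a unit quaternion [x, y, z, w].
In Python, from cell import env, viewer gives the robot as it stands.
- The arm moves only by the shell command python3 -m handwheel 'ROWS' [FORCE]. ROWS is JSON, a list of rows, each a list of 7 numbers: the shift along the tool's x, y, z in units of 25 mm (1.0 is 25 mm), then the turn, a rotation vector about the tool's x, y, z in units of 60 degrees (1.0 is 60 degrees), then the closure in counts, from 0 (fully open) to 255 (shut). A call has exactly 10 rows; each row shifts and turns the commanded pose from where the row before left it, along the tool's axes as they then stand; what a row does not reach is not made up. A row lasts 1/10 s, in which the tool goes at most 50 mm and 8.59 degrees, less where a joint would pass 70% of its speed; a pose out of reach is approached as far as the arm can. A call with a number of a shift or a turn outside -1 to 1 is refused whole. A call with a gripper value outside its range is refused whole. The fingers move at their own pace and stop on an object; FORCE is the grip in N (left out, the last holds). Time passes only in rows, so rows that do not move let the fingers close, or fill a call up. It gives the time, the measured TCP pose, the force and the opening at its end, in the units of the state.
- env.get_state(): the state, without advancing time (a new reading comes with each control period).
- viewer.camera(name): name is "scene" or "top" or "wrist"; returns the picture (400x640x3 uint8, red, green, blue); there is no depth.
- viewer.camera_info(name): a dict with "fx", "fy", "cx", "cy" (pixels), "dist" ([k1, k2, p1, p2, k3] as OpenCV has them; the pictures are not rectified), "cam_to_world" (4x4, takes a point from camera to world coordinates); the wrist camera has in their place "hand_eye" (4x4, takes a point from camera to tool coordinates, whose origin is the TCP and whose axes are the tool frame's). Camera axes: x right, y up, looking along -z (the intrinsics and any distortion apply to the point x, -y, -z); pixel columns grow to the right and rows downward; lengths in mm; the calibration is good to about 2 mm. A picture is of the moment at which its call begins: read the wrist's pose just before it. camera_info takes no time and is no camera call.
- env.hand_in(): hands the job in, once; it reports no verdict.
The state is a dict: "t": time; "joints": joint angles; "qd": joint speeds; "joint_efforts": joint torques, N m; "position": TCP position; "tool_rot": TCP orientation; "force": force on the tool from outside, world axes, zero at the start; "moment": the same for the moment, N m; "finger_gap": finger opening in mm.
Only numpy, scipy, OpenCV 4.12 (cv2) and the standard library are available. Lean on these libraries where they do the work, as an engineer would, in place of code of your own. Each camera call takes 0.05 s, during which the arm holds its last target. There are 200 camera calls.

## Working session

There is one attempt and no reset: what is moved stays moved. The work goes in short steps, Python scripts to look and compute and a shell command to move; the robot and the scene stay as the last step left them, time stands still between calls to the robot, and variables do not carry over. Pictures are saved under pics/ and viewed, about 8 in all and at most 12, crops included, and the job is handed in when it is done.

```bash
ls; mkdir -p pics; python3 - <<'E'
from cell import env, viewer
import cv2, numpy as np
s=env.get_state(); print(s)
for n in ("top","scene"):
    im=viewer.camera(n); cv2.imwrite(f"pics/{n}0.png",im[:,:,::-1]); print(n,viewer.camera_info(n))
print(viewer.camera_info("wrist"))
E
```

```text
pics
{'t': 0.0, 'joints': array([-1.30253492e+00,  5.28485977e-01,  1.43391936e+00, -1.25818607e-05,
        1.18138910e+00, -1.78481862e-01]), 'qd': array([-0.0008565 ,  0.00162991, -0.00023523,  0.00120735, -0.0008257 ,
        0.00193028]), 'joint_efforts': array([ 2.47139214e-03, -4.40028334e+01, -1.76593333e+01,  6.35309145e-02,
        5.82491315e-02, -1.61283820e-04]), 'position': array([ 269.85269208, -562.91801707,  221.55404461]), 'tool_rot': array([-0.68949967, -0.15741644,  0.68957775, -0.15586149]), 'force': array([-0.30354871, -0.05601082, -0.2685677 ]), 'moment': array([-0.02042241, -0.02608462,  0.03342294]), 'finger_gap': 87.17263062341186}
top {'fx': 371.3484709652717, 'fy': 371.3484709652717, 'cx': 321.63120622527026, 'cy': 204.57270092636944, 'dist': array([-0.0757978,  0.       ,  0.       ,  0.       ,  0.       ]), 'cam_to_world': array([[-7.59298018e-03,  9.97223063e-01, -7.40844794e-02,
         4.90489164e+02],
       [-9.99787757e-01, -8.98965078e-03, -1.85371952e-02,
        -2.76246752e+01],
       [-1.91517122e-02,  7.39280029e-02,  9.97079667e-01,
     
[... 496 characters left out ...]
9228861e-02,  7.61704920e-01,  6.47676142e-01,
         7.45221274e+02],
       [ 0.00000000e+00,  0.00000000e+00,  0.00000000e+00,
         1.00000000e+00]])}
{'fx': 275.96108709006467, 'fy': 275.96108709006467, 'cx': 323.04183598629544, 'cy': 199.47493482823288, 'dist': array([-0.04377526,  0.        ,  0.        ,  0.        ,  0.        ]), 'hand_eye': array([[-8.52080744e-04,  2.97603320e-01, -9.54689236e-01,
        -1.62655393e+02],
       [ 9.99999595e-01,  5.30239026e-04, -7.27230891e-04,
        -1.54229569e+00],
       [ 2.89787163e-04, -9.54689469e-01, -2.97603652e-01,
        -8.24943997e+01],
       [ 0.00000000e+00,  0.00000000e+00,  0.00000000e+00,
         1.00000000e+00]])}
```

View pics/top0.png

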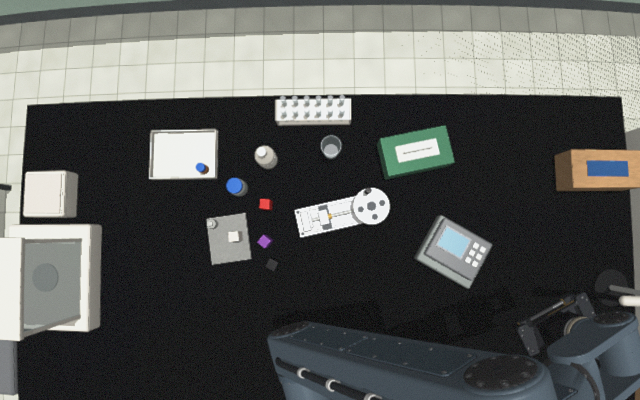

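View pics/scene0.png

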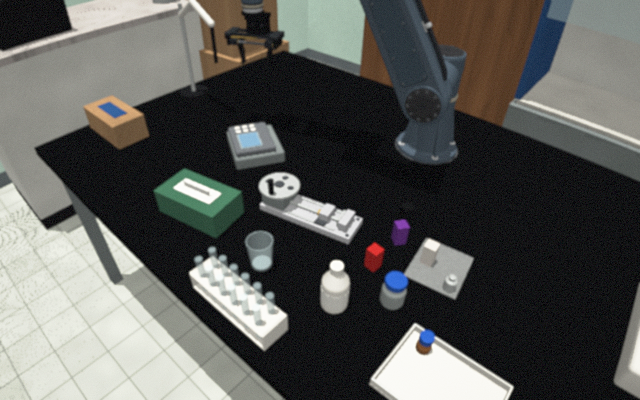

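The top view shows the holder at about (343,213), its disc at (371,206) and the handle probably at (367,191). The fixed jaw is at the left, about (302,222). The candidates for the block are white (234,237) on the grey pad, red (265,204), purple (264,241) and black (272,265). The white one fits the description, since it is white and stands on the pad. I'll confirm it in an enlarged crop.

```bash
cat > h.py <<'E'
from cell import env, viewer
import cv2, numpy as np
from scipy.spatial.transform import Rotation as R
def T_of(n,st=None):
    i=viewer.camera_info(n)
    if n!="wrist": return i,i["cam_to_world"]
    st=st or env.get_state(); T=np.eye(4); T[:3,:3]=R.from_quat(st["tool_rot"]).as_matrix(); T[:3,3]=st["position"]
    return i,T@i["hand_eye"]
def K(i): return np.array([[i["fx"],0,i["cx"]],[0,i["fy"],i["cy"]],[0,0,1.]])
def cast(n,uv,z,st=None):
    i,T=T_of(n,st); uv=np.asarray(uv,float).reshape(-1,1,2)
    p=cv2.undistortPoints(uv,K(i),i["dist"]).reshape(-1,2)
    d=np.c_[p[:,0],-p[:,1],-np.ones(len(p))]@T[:3,:3].T; o=T[:3,3]
    return o+d*((z-o[2])/d[:,2])[:,None]
def proj(n,P,st=None):
    i,T=T_of(n,st); P=np.asarray(P,float).reshape(-1,3); c=(P-T[:3,3])@T[:3,:3]; c=c*[1,-1,-1]
    return cv2.projectPoints(c,np.zeros(3),np.zeros(3),K(i),i["dist"])[0].reshape(-1,2)
E
python3 - <<'E'
from h import *
im=cv2.imread("pics/top0.png")
a=cv2.resize(im[170:255,285:405],None,fx=6,fy=6,interpolation=cv2.INTER_CUBIC)[:,:720]
b=cv2.resize(im[205:275,200:290],None,fx=6,fy=6,interpolation=cv2.INTER_CUBIC)
cv2.imwrite("pics/crop1.png",cv2.resize(a,None,fx=1,fy=1))
cv2.imwrite("pics/crop2.png",b)
g=cv2.cvtColor(im,cv2.COLOR_BGR2GRAY)
# block top white
m=(im.min(2)>190).astype(np.uint8); 
def comp(m,x0,x1,y0,y1):
    mm=np.zeros_like(m); mm[y0:y1,x0:x1]=m[y0:y1,x0:x1]; c=max(cv2.findContours(mm,0,1)[0],key=cv2.contourArea); return c
c=comp(m,222,250,225,250); print("block",cv2.minAreaRect(c),cv2.contourArea(c))
r=cv2.minAreaRect(c); P=cast("top",cv2.boxPoints(r),63); print(P.round(1), P.mean(0))
m2=((g>60)).astype(np.uint8); c=comp(m2,288,395,180,245); r=cv2.minAreaRect(c);print("stage",r)
print("disc axis",cast("top",[371,206],76)); print("handle",cast("top",[367.5,191],120)); print("fixed end",cast("top",[[296,209],[301,237]],20))
E
```

```text
block ((232.6499786376953, 236.0499725341797), (9.333809852600098, 10.323759078979492), 81.8698959350586) 80.0
[[492.2 285.7  63. ]
 [496.6 253.9  63. ]
 [468.2 249.6  63. ]
 [463.9 281.4  63. ]] [480.23854292 267.62772368  63.        ]
stage ((342.4291687011719, 210.9098663330078), (37.5462760925293, 96.09095764160156), 79.90249633789062)
disc axis [[ 568.09855052 -155.99939282   76.        ]]
handle [[ 608.94039394 -141.53978854  120.        ]]
fixed end [[564.54440671  75.90639655  20.        ]
 [475.64487479  60.3198322   20.        ]]
```

View pics/crop1.png

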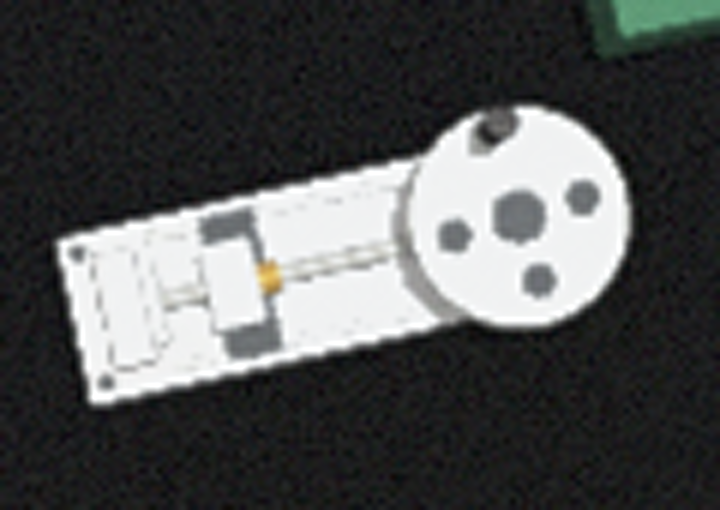

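View pics/crop2.png

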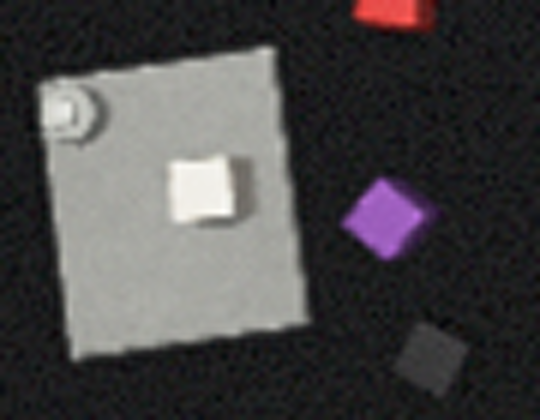

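The crop confirms that the white block is at (233.8,236.3) on the grey pad, with the weight at (211,224). The purple and black look-alikes are at (264,241) and (272,265). On the stage the hub is at (371.3,205.8), the handle's top at (368.3,190.3), the bed's end corners at (294.7,210) and (300.3,237.5), and the moving jaw's top at about (323,217).

```bash
python3 - <<'E'
from h import *
o=lambda a:np.array(a)/6+[285,170]
ax=cast("top",o([518,215]),78)[0]; hd=cast("top",o([500,122]),120)[0]
print("axis",ax,"handle",hd,np.hypot(*(hd-ax)[:2]))
disc=cast("top",o([[410,215],[630,215],[518,104],[518,326]]),74); print(disc.round(1), np.linalg.norm(disc[0]-disc[1]),np.linalg.norm(disc[2]-disc[3]))
E1=cast("top",o([[58,240],[92,405],[420,157]]),20); print("bed",E1.round(1),np.linalg.norm(E1[0]-E1[1]))
d=E1[0]-E1[2]; d2=np.array([E1[1]-E1[0]])[0]; mid=(E1[0]+E1[1])/2
v=mid-ax
for w in (d,v): print("stage y ang",np.degrees(np.arctan2(w[1],w[0])),np.hypot(*w[:2]))
print("stage y ang from end",np.degrees(np.arctan2(d2[1],d2[0]))+90)
J=cast("top",o([[205,245],[252,238],[270,322],[220,332]]),48); print("jaw",J.round(1))
B=cast("top",np.array([[170,162],[228,157],[235,215],[175,221]])/6+[200,205],63); print("block",B.round(1),B.mean(0).round(1),[np.linalg.norm(B[i]-B[i-1]).round(1) for i in range(4)])
s=env.get_state(); M=R.from_quat(s["tool_rot"]).as_matrix(); print(M.round(3)); 
for n,p in dict(weight=(211,224),jar=(236,186),bottle=(264,153)).items(): print(n,cast("top",p,60).round(0))
E
```

```text
axis [ 568.45506506 -156.78514758   78.        ] handle [ 610.87154832 -144.00193095  120.        ] 44.300888019984725
[[ 569.2 -102.7   74. ]
 [ 568.2 -213.8   74. ]
 [ 625.1 -158.3   74. ]
 [ 512.8 -156.3   74. ]] 111.09345216258038 112.34733621589214
bed [[ 561.4   80.2   20. ]
 [ 474.1   62.4   20. ]
 [ 603.8 -112.1   20. ]] 89.09461596741772
stage y ang 102.433119425858 196.86990568600604
stage y ang 102.53629733797999 233.65804426259777
stage y ang from end -78.52412829545887
jaw [[556.5   1.5  48. ]
 [559.9 -22.8  48. ]
 [516.4 -31.7  48. ]
 [511.5  -5.9  48. ]]
block [[492.7 281.2  63. ]
 [495.1 251.1  63. ]
 [465.5 247.3  63. ]
 [462.6 278.3  63. ]] [479.  264.5  63. ] [np.float64(30.3), np.float64(30.2), np.float64(29.9), np.float64(31.2)]
[[-0.001  0.432 -0.902]
 [ 0.002 -0.902 -0.432]
 [-1.    -0.002 -0.   ]]
weight [[518. 337.  60.]]
jar [[635. 259.  60.]]
bottle [[738. 172.  60.]]
```

The measured sizes agree with the given ones: disc 111–112 mm, bed 89 mm, handle radius 44 mm and block 30 mm. Stage yaw is about 12.4° with its axis at (568.5,-156.8), and the handle is at (611,-144). The gap works out at about 26.6 mm. I'll move towards the crank now, turning the tool's y onto the stage's x.

```bash
cat >> h.py <<'E'
yaw=np.radians(12.4); AX=np.array([568.5,-156.8])
def stage(p):  # world xy -> stage xy
    c,s=np.cos(yaw),np.sin(yaw); d=np.asarray(p)[:2]-AX; return np.array([c*d[0]+s*d[1],-s*d[0]+c*d[1]-115])
def unstage(q):
    c,s=np.cos(yaw),np.sin(yaw); x,y=q[0],q[1]+115; return AX+np.array([c*x-s*y,s*x+c*y])
def togo(p,ang):  # target world xyz, tool-y angle deg: prints row units (shift, turn about tool x)
    s=env.get_state(); M=R.from_quat(s["tool_rot"]).as_matrix(); d=M.T@(np.asarray(p)-s["position"])/25
    a=np.degrees(np.arctan2(M[1,1],M[0,1])); rv=0
    t=np.radians(ang); D=np.c_[[0,0,-1],[np.cos(t),np.sin(t),0],[np.sin(t),-np.cos(t),0]]
    rv=R.from_matrix(M.T@D).as_rotvec()/(np.pi/3)
    print("t",s["t"].round(2),"pos",s["position"].round(1),"yang",a.round(2),"shift units",d.round(3),"turn units",rv.round(4),"F",s["force"].round(1),"gap",s["finger_gap"].round(1))
E
python3 -m handwheel '[[0,-0.35,-0.9,-0.142,0,0,0],[0,-0.23,-0.9,-0.142,0,0,0],[0,-0.1,-0.9,-0.142,0,0,0],[0,0.05,-0.9,-0.142,0,0,0],[0,0.2,-0.9,-0.142,0,0,0],[0,0.33,-0.9,-0.142,0,0,0],[0,0.45,-0.85,-0.142,0,0,0],[0,0.55,-0.8,-0.142,0,0,0],[0,0.65,-0.75,-0.142,0,0,0],[0,0.75,-0.7,0,0,0,0]]' 25
python3 -c "
from h import *
togo([610.9,-144,150],12.4)"
```

```text
t: 1.1
position: [424.8, -381.4, 222.1]
tool_rot: [0.443, 0.551, -0.443, 0.551]
force: [0.1, -0.8, 0.1]
finger_gap: 86.7Traceback (most recent call last):
  File "<string>", line 3, in <module>
    togo([610.9,-144,150],12.4)
    ~~~~^^^^^^^^^^^^^^^^^^^^^^^
  File "h.py", line 28, in togo
    print("t",s["t"].round(2),"pos",s["position"].round(1),"yang",a.round(2),"shift units",d.round(3),"turn units",rv.round(4),"F",s["force"].round(1),"gap",s["finger_gap"].round(1))
              ^^^^^^^^^^^^
AttributeError: 'float' object has no attribute 'round'
```

```bash
sed -i 's/s\["t"\].round(2)/s["t"]/; s/s\["finger_gap"\].round(1)/s["finger_gap"]/' h.py; python3 -c "
from h import *
togo([610.9,-144,150],12.4)"
```

```text
t 1.1 pos [ 424.8 -381.4  222.1] yang 12.41 shift units [ 2.886  9.313 -7.671] turn units [ 0.0002 -0.0007  0.0003] F [ 0.1 -0.8  0.1] gap 86.74594231704876
```

```bash
python3 -m handwheel '[[0.2,0.93,-0.77,0,0,0,0],[0.2,0.93,-0.77,0,0,0,0],[0.2,0.93,-0.77,0,0,0,0],[0.2,0.93,-0.77,0,0,0,0],[0.2,0.93,-0.77,0,0,0,0],[0.3,0.93,-0.77,0,0,0,0],[0.4,0.93,-0.77,0,0,0,0],[0.4,0.93,-0.77,0,0,0,0],[0.4,0.93,-0.77,0,0,0,0],[0.4,0.93,-0.77,0,0,0,0]]'
python3 - <<'E'
from h import *
togo([610.9,-144,150],12.4)
s=env.get_state(); im=viewer.camera("wrist"); cv2.imwrite("pics/w1.png",im[:,:,::-1])
print("predicted handle top",proj("wrist",[610.9,-144,120],s),"axis",proj("wrist",[*AX,78],s))
E
```

```text
t: 2.1
position: [611.0, -143.6, 149.1]
tool_rot: [0.444, 0.551, -0.444, 0.55]
force: [-0.3, -0.5, -0.5]
finger_gap: 87.2
t 2.1 pos [ 611.  -143.6  149.1] yang 12.28 shift units [-0.035 -0.006  0.016] turn units [-0.002  -0.0006  0.0009] F [-0.3 -0.5 -0.5] gap 87.19197838482631
predicted handle top [[322.91020983 230.07530712]] axis [[274.15130196 214.85080052]]
```

View pics/w1.png

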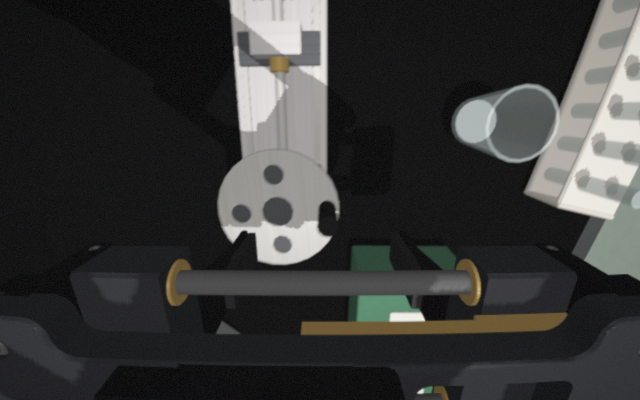

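The wrist view shows the hub at (278,211), the handle from about (327,205) to (327,235), and the jaw at about (277,45). The fingertips, at (245,240) and (400,240), straddle the handle. Everything sits about 4 px right of the prediction, so I'll refine.

```bash
python3 - <<'E'
from h import *
im=cv2.imread("pics/w1.png"); g=cv2.cvtColor(im,cv2.COLOR_BGR2GRAY)
s=env.get_state()
for nm,(x0,x1,y0,y1),z,th in (("hub",(258,298,193,229),78,120),("handle",(314,342,195,245),None,60)):
    m=np.zeros_like(g); m[y0:y1,x0:x1]=(g[y0:y1,x0:x1]<th)*255
    c=max(cv2.findContours(m,0,1)[0],key=cv2.contourArea); r=cv2.boundingRect(c); M=cv2.moments(c); uv=[M["m10"]/M["m00"],M["m01"]/M["m00"]]; print(nm,r,uv)
    if z: print(cast("wrist",uv,z,s), stage(cast("wrist",uv,z,s)[0]))
    else: P=cast("wrist",uv,98,s)[0]; print(P,stage(P))
# predicted outline of handle at current estimate
for d in (0,3): print(proj("wrist",[[610.9+d,-144,120],[610.9+d,-144,76]],s).round(1))
# bed edges at z=20 and jaw in wrist for yaw
for r in (100,150):
    row=g[r,200:350]; xs=np.where(row>70)[0]+200; print(r,xs.min(),xs.max(), cast("wrist",[[xs.min()-.5,r],[xs.max()+.5,r]],20,s).round(1))
E
```

```text
hub (262, 197, 31, 28) [277.3864353312303, 210.74237644584647]
[[ 572.83705063 -147.24859762   78.        ]] [   6.28690063 -106.60272806]
handle (319, 195, 23, 50) [330.41340106434444, 222.23996129656504]
[ 619.27793274 -140.13168449   98.        ] [  53.17267545 -109.62433431]
[[319.2 235.6]
 [319.8 215.2]]
[[323.1 236.4]
 [323.  215.9]]
100 237 327 [[507.5 -62.5  20. ]
 [596.4 -43.4  20. ]]
150 241 327 [[ 518.1 -111.2   20. ]
 [ 607.3  -91.8   20. ]]
```

```bash
cat > look.py <<'E'
from h import *
s=env.get_state(); im=viewer.camera("wrist")[:,:,::-1].copy(); cv2.imwrite("pics/w2.png",im); g=cv2.cvtColor(im,cv2.COLOR_BGR2GRAY)
print(s["position"].round(1),np.abs(s["qd"]).max())
u,v=proj("wrist",[*AX,78],s)[0].round().astype(int)
m=np.zeros_like(g); m[v-20:v+17,u-17:u+24]=(g[v-20:v+17,u-17:u+24]<120)*255
c=max(cv2.findContours(m,0,1)[0],key=cv2.contourArea); M=cv2.moments(c); uv=[M["m10"]/M["m00"],M["m01"]/M["m00"]]
P=cast("wrist",uv,78,s)[0]; print("hub",cv2.boundingRect(c),uv,P.round(1),stage(P).round(1),"pred",u,v)
print("handle pred",proj("wrist",[[610.9,-144,120],[610.9,-144,76]],s).round(1))
e=[]
for r in (95,120,145):
    xs=np.where(g[r,200:350]>70)[0]+200; q=cast("wrist",[[xs.min()-.5,r],[xs.max()+.5,r]],20,s); e.append(q); print(q.round(1).tolist(), [stage(a).round(1).tolist() for a in q])
cv2.imwrite("pics/w2c.png",cv2.resize(im[140:270,210:360],None,fx=5,fy=4.5,interpolation=cv2.INTER_CUBIC))
E
python3 look.py
```

```text
[ 612.8 -139.4  147.5] 0.08944192816677862
hub (258, 202, 31, 29) [272.95148669796555, 216.34793948878453] [ 569.8 -153.4   78. ] [   2. -112.] pred 271 220
handle pred [[319.2 235.6]
 [319.8 215.2]]
[[502.9, -58.6, 20.0], [591.5, -39.6, 20.0]] [[-43.0, -5.0], [47.7, -5.5]]
[[507.0, -82.4, 20.0], [596.7, -63.1, 20.0]] [[-44.1, -29.2], [47.7, -29.6]]
[[513.3, -106.9, 20.0], [602.1, -87.7, 20.0]] [[-43.2, -54.4], [47.7, -54.7]]
```

View pics/w2c.png

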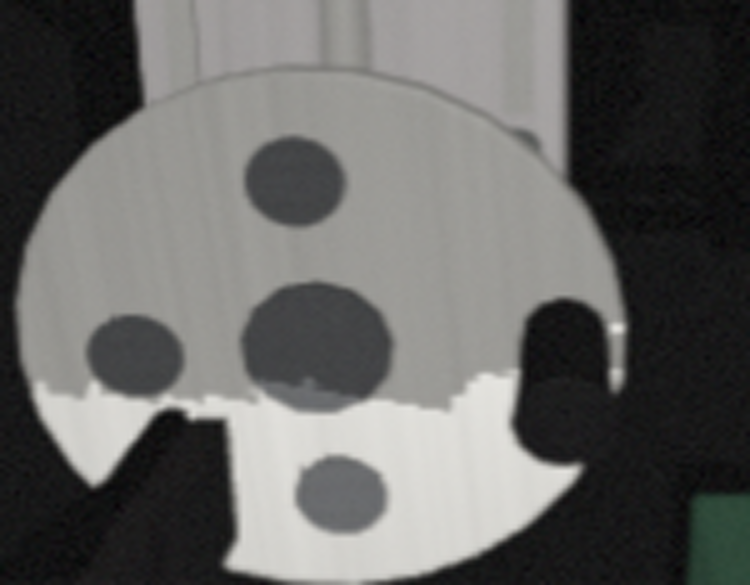

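```bash
python3 -m handwheel '[[0,0,0,0,0,0,0],[0.4,0,0,0,0,0,0],[0.4,0,0,0,0,0,0],[0.4,0,0,0,0,0,0],[0.4,0,0,0,0,0,0],[0.4,0,0,0,0,0,0],[0,0,0,0,0,0,0],[0,0,0,0,0,0,0],[0,0,0,0,0,0,0],[0,0,0,0,0,0,0]]'
sed -i 's/AX=.*/AX=np.array([569.2,-155.1])/' h.py
python3 -c "
from h import *
togo([611.8,-143,86],12.4)"
```

```text
t: 3.2
position: [611.1, -144.9, 100.6]
tool_rot: [0.444, 0.55, -0.444, 0.551]
force: [-0.1, -0.3, -0.8]
finger_gap: 87.2
t 3.2 pos [ 611.1 -144.9  100.6] yang 12.29 shift units [ 0.585  0.045 -0.068] turn units [-0.0019  0.0007 -0.0009] F [-0.1 -0.3 -0.8] gap 87.24527799376102
```

```bash
python3 -m handwheel '[[0.3,0.04,-0.07,0,0,0,0],[0.28,0,0,0,0,0,0],[0,0,0,0,0,0,0],[0,0,0,0,0,0,255],[0,0,0,0,0,0,255],[0,0,0,0,0,0,255],[0,0,0,0,0,0,255],[0,0,0,0,0,0,255],[0,0,0,0,0,0,255],[0,0,0,0,0,0,255]]' 25
python3 -c "
from h import *
togo([611.8,-143,86],12.4);print(stage(env.get_state()['position']))"
```

```text
t: 4.2
position: [611.3, -142.9, 85.6]
tool_rot: [0.444, 0.551, -0.444, 0.551]
force: [0.4, -0.3, 0.1]
finger_gap: 38.6
t 4.2 pos [ 611.3 -142.9   85.6] yang 12.28 shift units [-0.015  0.02   0.009] turn units [-0.002   0.0001 -0.0001] F [ 0.4 -0.3  0.1] gap 38.57022626850007
[  43.70320981 -112.09160166]
```

```bash
python3 -m handwheel '[[0,0,0,0,0,0,255],[0,0,0,0,0,0,255],[0,0,0,0,0,0,255],[0,0,0,0,0,0,255],[0,0,0,0,0,0,255],[0,0,0,0,0,0,255],[0,0,0,0,0,0,255],[0,0,0,0,0,0,255],[0,0,0,0,0,0,255],[0,0,0,0,0,0,255]]' 25
cat > circ.py <<'E'
from h import *
import sys
# circ.py phi0 dphi n : rows (tool y, z units) on a 45 mm circle, tool y = stage x, tool z = -stage y
p0,d,n=float(sys.argv[1]),float(sys.argv[2]),int(sys.argv[3]); p=p0+d*np.arange(n+1)
r=np.c_[np.diff(np.cos(p)),-np.diff(np.sin(p))]*45/25; print(r.round(2).tolist(), "end",p[-1])
E
python3 -c "
from h import *
togo([611.8,-143,86],12.4);q=stage(env.get_state()['position']);print(q,np.arctan2(q[1]+115,q[0]))"
python3 circ.py 0.07 0.1 10; python3 circ.py 1.07 0.2 10
```

```text
t: 5.2
position: [613.0, -143.0, 86.0]
tool_rot: [0.444, 0.549, -0.443, 0.552]
force: [6.0, 2.1, -0.7]
finger_gap: 15.1
t 5.2 pos [ 613. -143.   86.] yang 12.26 shift units [-0.001 -0.047 -0.01 ] turn units [-0.0023  0.0014 -0.0035] F [ 6.   2.1 -0.7] gap 15.071492170724868
[  45.37528302 -112.57866334] 0.05331189406260878
[[-0.02, -0.18], [-0.04, -0.18], [-0.06, -0.17], [-0.07, -0.16], [-0.09, -0.16], [-0.1, -0.15], [-0.12, -0.14], [-0.13, -0.12], [-0.14, -0.11], [-0.15, -0.09]] end 1.07
[[-0.33, -0.14], [-0.35, -0.07], [-0.36, -0.0], [-0.35, 0.07], [-0.33, 0.14], [-0.3, 0.2], [-0.25, 0.26], [-0.19, 0.3], [-0.13, 0.33], [-0.06, 0.35]] end 3.0700000000000003
```

```bash
python3 -m handwheel '[[0,0.04,-0.18,0,0,0,255],[0,-0.04,-0.18,0,0,0,255],[0,-0.06,-0.17,0,0,0,255],[0,-0.07,-0.16,0,0,0,255],[0,-0.09,-0.16,0,0,0,255],[0,-0.1,-0.15,0,0,0,255],[0,-0.12,-0.14,0,0,0,255],[0,-0.13,-0.12,0,0,0,255],[0,-0.14,-0.11,0,0,0,255],[0,-0.15,-0.09,0,0,0,255]]'
cat > st.py <<'E'
from h import *
s=env.get_state(); q=stage(s["position"]); p=np.arctan2(q[1]+115,q[0]); M=R.from_quat(s["tool_rot"]).as_matrix(); f=s["force"]
c,sn=np.cos(yaw),np.sin(yaw); fs=np.array([c*f[0]+sn*f[1],-sn*f[0]+c*f[1]])
print("t",s["t"],"stage",q.round(2),"r",np.hypot(q[0],q[1]+115).round(2),"phi",p.round(3),"z",s["position"][2].round(1),"Fstage",fs.round(1),"Frad",(fs@[np.cos(p),np.sin(p)]).round(1),"Ftan",(fs@[-np.sin(p),np.cos(p)]).round(1),"Fz",f[2].round(1),"gap",round(float(s["finger_gap"]),1))
E
python3 st.py
```

```text
t: 6.2
position: [582.1, -112.0, 85.6]
tool_rot: [0.443, 0.55, -0.444, 0.551]
force: [2.5, -4.9, -1.3]
finger_gap: 15.4
t 6.2 stage [ 21.9  -75.67] r 45.01 phi 1.063 z 85.6 Fstage [ 1.4 -5.3] Frad -4.0 Ftan -3.8 Fz -1.3 gap 15.4
```

```bash
python3 -m handwheel '[[0,-0.33,-0.14,0,0,0,255],[0,-0.35,-0.07,0,0,0,255],[0,-0.36,0,0,0,0,255],[0,-0.35,0.07,0,0,0,255],[0,-0.33,0.14,0,0,0,255],[0,-0.3,0.2,0,0,0,255],[0,-0.25,0.26,0,0,0,255],[0,-0.19,0.3,0,0,0,255],[0,-0.13,0.33,0,0,0,255],[0,-0.06,0.35,0,0,0,255]]'
python3 st.py; python3 circ.py 3.07 0.15 10
```

```text
t: 7.2
position: [524.9, -158.4, 85.4]
tool_rot: [0.446, 0.551, -0.443, 0.549]
force: [6.6, 5.9, 0.2]
finger_gap: 15.3
t 7.2 stage [ -44.   -108.76] r 44.44 phi 3.001 z 85.4 Fstage [7.8 4.4] Frad -7.1 Ftan -5.4 Fz 0.2 gap 15.3
[[0.0, 0.27], [0.04, 0.27], [0.08, 0.26], [0.12, 0.24], [0.15, 0.22], [0.18, 0.2], [0.21, 0.17], [0.23, 0.13], [0.25, 0.1], [0.26, 0.06]] end 4.57
```

```bash
python3 -m handwheel '[[0,0,0.27,0,0,0,255],[0,0.04,0.27,0,0,0,255],[0,0.08,0.26,0,0,0,255],[0,0.12,0.24,0,0,0,255],[0,0,0,0,0,0,255],[0,0,0,0,0,0,255],[0,0,0,0,0,0,255],[0,0,0,0,0,0,255],[0,0,0,0,0,0,255],[0,0,0,0,0,0,255]]'
python3 st.py
python3 -m handwheel '[[0,0,0,0,0,0,0],[0,0,0,0,0,0,0],[0,0,0,0,0,0,0],[0,0,0,0,0,0,0],[0,0,0,0,0,0,0],[0,0,0,0,0,0,0],[-1,0,0,0,0,0,0],[-1,0,0,0,0,0,0],[-1,0,0,0,0,0,0],[-1,0,0,0,0,0,0]]'
python3 -c "
from h import *
a=np.degrees(yaw)
togo([479,264.5,120],6)"
```

```text
t: 8.2
position: [535.9, -184.9, 85.3]
tool_rot: [0.443, 0.551, -0.444, 0.55]
force: [-4.3, 2.2, 4.0]
finger_gap: 15.1
t 8.2 stage [ -38.89 -136.98] r 44.67 phi -2.627 z 85.3 Fstage [-3.7  3.1] Frad 1.7 Ftan -4.6 Fz 4.0 gap 15.1
t: 9.2
position: [536.7, -185.1, 186.5]
tool_rot: [0.444, 0.551, -0.444, 0.551]
force: [-0.2, 0.2, 0.2]
finger_gap: 84.2
t 9.2 pos [ 536.7 -185.1  186.5] yang 12.28 shift units [  2.658   1.569 -18.064] turn units [ 0.1047  0.     -0.    ] F [-0.2  0.2  0.2] gap 84.21341794847444
```

```bash
python3 -m handwheel '[[0,0.1,-1,0,0,0,0],[0,0.2,-1,0,0,0,0],[0,0.2,-1,0,0,0,0],[0,0.2,-1,0,0,0,0],[0,0.2,-1,0,0,0,0],[0,0.2,-0.9,0,0,0,0],[0,0.2,-0.6,0,0,0,0],[0,0.2,-0.3,0,0,0,0],[0,0,0,0,0,0,0],[0,0,0,0,0,0,0]]'
python3 - <<'E'
from h import *
s=env.get_state(); print(s["position"],np.abs(s["qd"]).max()); im=viewer.camera("wrist")[:,:,::-1]; cv2.imwrite("pics/w3.png",im)
togo([479,264.5,120],6)
for nm,P in dict(ff=(0,70,48),jf=(0,30,48),bed0=(0,50,20)).items(): print(nm,proj("wrist",[*unstage(P[:2]),P[2]],s))
E
```

```text
t: 10.2
position: [537.7, -11.7, 185.6]
tool_rot: [0.444, 0.55, -0.444, 0.551]
force: [0.0, 0.5, -0.1]
finger_gap: 86.7
[537.71239259 -11.66939466 185.55852022] 0.012418201550915485
t 10.25 pos [537.6 -11.9 185.5] yang 12.25 shift units [  2.615   0.056 -11.302] turn units [ 1.042e-01  5.000e-04 -1.000e-04] F [-0.4 -1.   0.6] gap 86.91621344425799
ff [[322.84233032 157.04519057]]
jf [[322.9335846  192.38032565]]
bed0 [[322.87944567 170.06252826]]
```

View pics/w3.png

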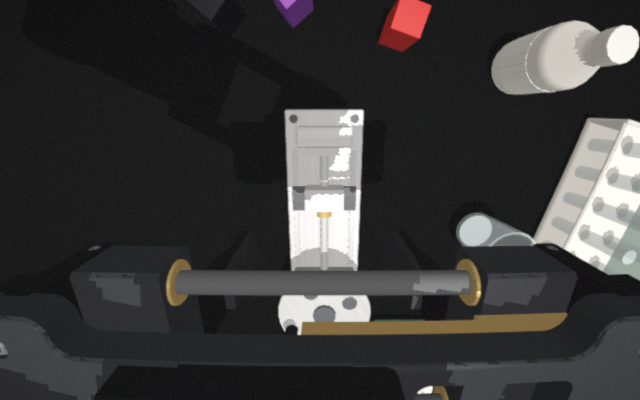

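The wrist view shows the bed centred on column 324.5, against a predicted 322.9. The jaw's front edge is near row 187 and the fixed jaw is at rows 120–157. The gap is clearly open. I'll take row profiles for the faces and carry on to the block.

```bash
python3 - <<'E'
from h import *
im=cv2.imread("pics/w3.png"); g=cv2.cvtColor(im,cv2.COLOR_BGR2GRAY)
print(g[118:222,308:314].mean(1).round().astype(int).tolist())
s=env.get_state()
for z in (48,20): print(z,[(r,stage(cast("wrist",[311,r],z,s)[0])[1].round(1)) for r in range(150,198,3)])
E
python3 -m handwheel '[[0,0,-1,0,0,0,0],[0,0,-1,0,0,0,0],[0,0,-1,0,0,0,0],[0,0,-1,0,0,0,0],[0,0,-1,0.05,0,0,0],[0,0,-1,0.05,0,0,0],[0,0,-0.8,0,0,0,0],[0,0,-0.2,0,0,0,0],[0,0,0,0,0,0,0],[0,0,0,0,0,0,0]]'
python3 - <<'E'
from h import *
s=env.get_state(); im=viewer.camera("wrist")[:,:,::-1]; cv2.imwrite("pics/w4.png",im); togo([479,264.5,120],6)
print("block top pred",proj("wrist",[479,264.5,63],s), "base",proj("wrist",[479,264.5,3],s))
m=((im.min(2)>150)).astype(np.uint8)
for c in cv2.findContours(m,0,1)[0]:
    if cv2.contourArea(c)>150: print(cv2.boundingRect(c),cv2.contourArea(c))
E
```

```text
[185, 185, 185, 184, 185, 184, 184, 174, 154, 168, 180, 183, 184, 185, 187, 188, 186, 185, 186, 185, 182, 181, 182, 181, 182, 183, 184, 183, 171, 152, 174, 178, 179, 178, 178, 178, 178, 180, 183, 183, 183, 183, 182, 183, 182, 182, 182, 183, 182, 182, 182, 182, 182, 182, 182, 182, 182, 182, 182, 182, 182, 182, 182, 182, 182, 180, 170, 143, 139, 139, 139, 144, 167, 177, 179, 179, 181, 194, 213, 213, 215, 228, 241, 255, 255, 255, 255, 255, 255, 255, 255, 255, 255, 255, 252, 251, 252, 251, 251, 251, 251, 251, 251, 250]
48 [(150, np.float64(77.5)), (153, np.float64(74.3)), (156, np.float64(71.0)), (159, np.float64(67.8)), (162, np.float64(64.5)), (165, np.float64(61.1)), (168, np.float64(57.8)), (171, np.float64(54.4)), (174, np.float64(51.1)), (177, np.float64(47.7)), (180, np.float64(44.2)), (183, np.float64(40.8)), (186, np.float64(37.3)), (189, np.float64(33.8)), (192, np.float64(30.3)), (195, np.float64(26.8))]
20 [(150, np.float64(74.0)), (153, np.float64(70.4)), (156, np.float64(66.9)), (159, np.float64(63.3)), (162, np.float64(59.7)), (165, np.float64(56.1)), (168, np.float64(52.4)), (171, np.float64(48.7)), (174, np.float64(45.1)), (177, np.float64(41.3)), (180, np.float64(37.6)), (183, np.float64(33.8)), (186, np.float64(30.0)), (189, np.float64(26.2)), (192, np.float64(22.4)), (195, np.float64(18.5))]
t: 11.25
position: [504.3, 159.5, 185.5]
tool_rot: [0.472, 0.526, -0.472, 0.527]
force: [-0.6, -0.3, 0.0]
finger_gap: 86.9
t 11.3 pos [504.3 159.4 185.5] yang 6.21 shift units [ 2.618 -0.551 -4.288] turn units [0.0035 0.0004 0.    ] F [ 0.5 -0.4 -0.1] gap 87.16399436037068
block top pred [[308.94231856  88.4457161 ]] base [[311.40163615  92.84619894]]
(318, 315, 35, 7) 170.5
(301, 295, 66, 27) 729.5
(295, 244, 69, 27) 1128.5
(479, 171, 161, 104) 6882.5
(249, 100, 13, 20) 190.0
(496, 0, 144, 63) 5176.5
(240, 0, 136, 118) 12781.0
```

View pics/w4.png

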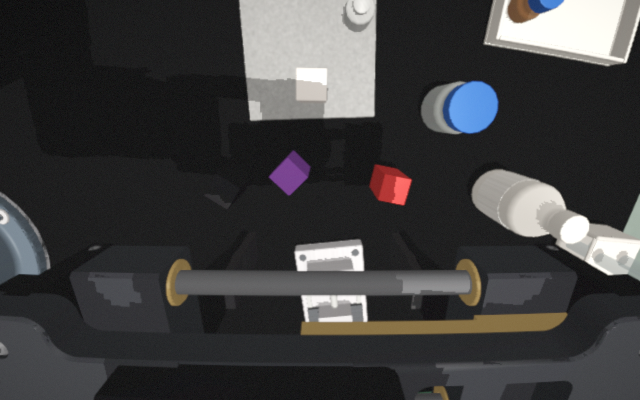

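The wrist view shows the white block's top at about (312,84) on the grey pad, the weight at (360,10), purple at (290,172) and red at (390,184). From the profile the jaw's face is at y≈32 and the fixed pad at about 71, so the gap is roughly 38–39 mm. I'll move in and measure the block from close by.

```bash
python3 -m handwheel '[[0.2,-0.1,-0.5,0,0,0,0],[0.2,-0.1,-0.5,0,0,0,0],[0.2,-0.1,-0.5,0,0,0,0],[0.3,-0.1,-0.5,0,0,0,0],[0.3,-0.1,-0.5,0,0,0,0],[0.3,0,-0.3,0,0,0,0],[0,0,-0.2,0,0,0,0],[0,0,0,0,0,0,0],[0,0,0,0,0,0,0],[0,0,0,0,0,0,0]]'
python3 - <<'E'
from h import *
s=env.get_state(); im=viewer.camera("wrist")[:,:,::-1].copy(); togo([479,264.5,36],6)
u,v=proj("wrist",[479,264.5,63],s)[0].round().astype(int); print("pred",u,v)
hsv=cv2.cvtColor(im,cv2.COLOR_BGR2HSV)
cv2.imwrite("pics/w5.png",im)
cv2.imwrite("pics/w5c.png",cv2.resize(im[max(0,v-50):v+50,u-60:u+60],None,fx=6,fy=6,interpolation=cv2.INTER_CUBIC)); print("crop origin",u-60,max(0,v-50))
E
```

```text
t: 12.3
position: [483.7, 233.5, 148.4]
tool_rot: [0.472, 0.526, -0.472, 0.527]
force: [0.9, -0.8, -0.4]
finger_gap: 87.4
t 12.35 pos [483.7 233.4 148.4] yang 6.24 shift units [ 4.495 -0.055 -1.256] turn units [ 0.0041  0.     -0.0007] F [-0.3 -0.3  0.8] gap 87.06806702636807
pred 322 173
crop origin 262 123
```

View pics/w5c.png

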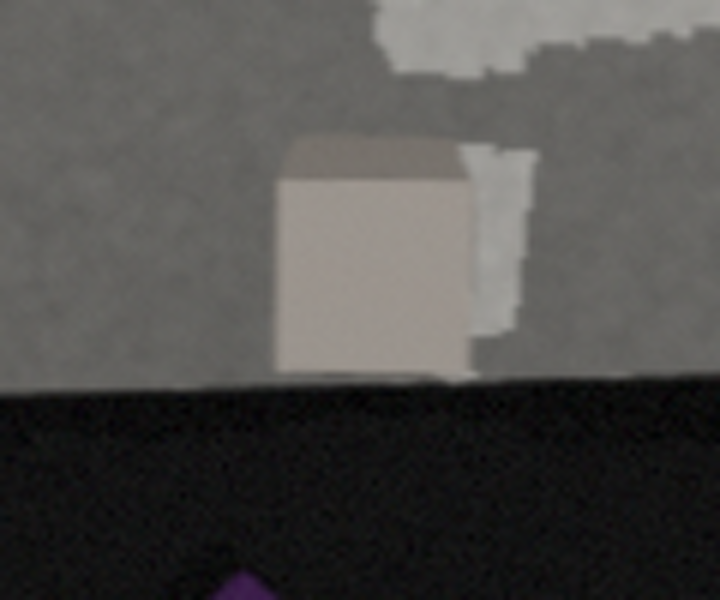

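The crop shows the block's top face square to the image, from (308,153) to (340,185), centred on (324.1,169). So the tool is already square to the block.

```bash
python3 - <<'E'
from h import *
s=env.get_state(); P=cast("wrist",np.array([[276,179],[468,179],[472,373],[275,373]])/6+[262,123],63,s)
print(P.round(1).tolist(),P.mean(0).round(1),[np.linalg.norm(P[i]-P[i-1]).round(1) for i in range(4)], np.degrees(np.arctan2(*(P[1]-P[0])[[1,0]])))
c=P.mean(0); togo([c[0],c[1],36],6.2)
E
```

```text
[[464.8, 281.6, 63.0], [493.3, 284.7, 63.0], [497.7, 255.1, 63.0], [467.4, 251.9, 63.0]] [480.8 268.3  63. ] [np.float64(29.9), np.float64(28.7), np.float64(29.9), np.float64(30.4)] 6.219540940319594
t 12.35 pos [483.7 233.4 148.4] yang 6.24 shift units [ 4.495  0.034 -1.4  ] turn units [ 0.0007  0.     -0.0007] F [-0.3 -0.3  0.8] gap 87.06806702636807
```

```bash
python3 -m handwheel '[[0,0.02,-0.6,0,0,0,0],[0.3,0,-0.6,0,0,0,0],[0.6,0,-0.13,0,0,0,0],[0.8,0,0,0,0,0,0],[0.8,0,0,0,0,0,0],[0.8,0,0,0,0,0,0],[0.6,0,0,0,0,0,0],[0.4,0,0,0,0,0,0],[0.19,0,0,0,0,0,0],[0,0,0,0,0,0,60]]'
python3 -m handwheel '[[0,0,0,0,0,0,255],[0,0,0,0,0,0,255],[0,0,0,0,0,0,255],[0,0,0,0,0,0,255],[0,0,0,0,0,0,255],[0,0,0,0,0,0,255],[0,0,0,0,0,0,255],[0,0,0,0,0,0,255],[0,0,0,0,0,0,255],[0,0,0,0,0,0,255]]' 25
python3 -c "
from h import *
togo([480.4,266.7,36],6.2)"
```

```text
t: 13.35
position: [479.8, 267.3, 35.2]
tool_rot: [0.471, 0.527, -0.472, 0.527]
force: [-0.7, -0.4, -0.5]
finger_gap: 84.0
t: 14.35
position: [480.3, 266.9, 35.8]
tool_rot: [0.472, 0.527, -0.472, 0.527]
force: [0.3, 0.3, 0.6]
finger_gap: 29.8
t 14.35 pos [480.3 266.9  35.8] yang 6.29 shift units [-0.006  0.004  0.009] turn units [ 0.0014 -0.     -0.0003] F [0.3 0.3 0.6] gap 29.80243934967228
```

```bash
python3 -m handwheel '[[0,0,0,0,0,0,255],[-0.4,0,0,0,0,0,255],[-0.8,0,0,0,0,0,255],[-0.9,0,0,0,0,0,255],[-0.9,0,0.3,0,0,0,255],[-0.4,0,0.6,-0.05,0,0,255],[0,0,0.8,-0.05,0,0,255],[0,0,0.8,0,0,0,255],[0,0,0.5,0,0,0,255],[0,0,0,0,0,0,255]]'
python3 -c "
from h import *
print(unstage([0,50]));togo([*unstage([0,50]),53.3],12.4)"
```

```text
t: 15.35
position: [493.0, 191.8, 121.0]
tool_rot: [0.444, 0.55, -0.444, 0.55]
force: [0.0, 0.7, -0.7]
finger_gap: 29.9
[533.76867102   6.05092593]
t 15.35 pos [493.  191.8 121. ] yang 12.14 shift units [2.71  0.033 7.607] turn units [-0.0043  0.0001  0.0001] F [ 0.   0.7 -0.7] gap 29.888425595758196
```

```bash
python3 -m handwheel '[[0,0,0.5,-0.004,0,0,255],[0,0.03,1,0,0,0,255],[0,0,1,0,0,0,255],[0,0,1,0,0,0,255],[0,0,1,0,0,0,255],[0,0,1,0,0,0,255],[0.2,0,1,0,0,0,255],[0.3,0,0.7,0,0,0,255],[0.3,0,0.35,0,0,0,255],[0.2,0,0.05,0,0,0,255]]'
python3 -m handwheel '[[0,0,0,0,0,0,255],[0,0,0,0,0,0,255],[0,0,0,0,0,0,255],[0,0,0,0,0,0,255],[0,0,0,0,0,0,255],[0,0,0,0,0,0,255],[0,0,0,0,0,0,255],[0,0,0,0,0,0,255],[0,0,0,0,0,0,255],[0,0,0,0,0,0,255]]'
python3 - <<'E'
from h import *
togo([*unstage([0,50]),53.3],12.4)
s=env.get_state(); im=viewer.camera("wrist")[:,:,::-1]; cv2.imwrite("pics/w6.png",im)
cv2.imwrite("pics/w6c.png",cv2.resize(im[120:270,230:415],None,fx=4,fy=4,interpolation=cv2.INTER_CUBIC))
for nm,P in dict(ff=(0,70,48),ffl=(-22,70,48),jf=(22,31,48),blockbot_pY=(0,65,63),bedL=(-45,100,20),bedR=(45,100,20)).items(): print(nm,proj("wrist",[*unstage(P[:2]),P[2]],s).round(1))
E
```

```text
t: 16.35
position: [534.6, 7.1, 95.1]
tool_rot: [0.443, 0.552, -0.443, 0.551]
force: [-0.1, 0.6, -0.5]
finger_gap: 29.5
t: 17.35
position: [534.6, 7.6, 95.8]
tool_rot: [0.443, 0.552, -0.443, 0.551]
force: [-0.7, -0.1, -1.2]
finger_gap: 29.7
t 17.35 pos [534.6   7.6  95.8] yang 12.51 shift units [ 1.699 -0.046  0.055] turn units [ 0.0019 -0.      0.0001] F [-0.7 -0.1 -1.2] gap 29.723837250923268
ff [[321.7 198.7]]
ffl [[294.1 198.6]]
jf [[347.8 243. ]]
blockbot_pY [[321.6 210.9]]
bedL [[269.8 155.9]]
bedR [[373.8 156. ]]
```

View pics/w6c.png

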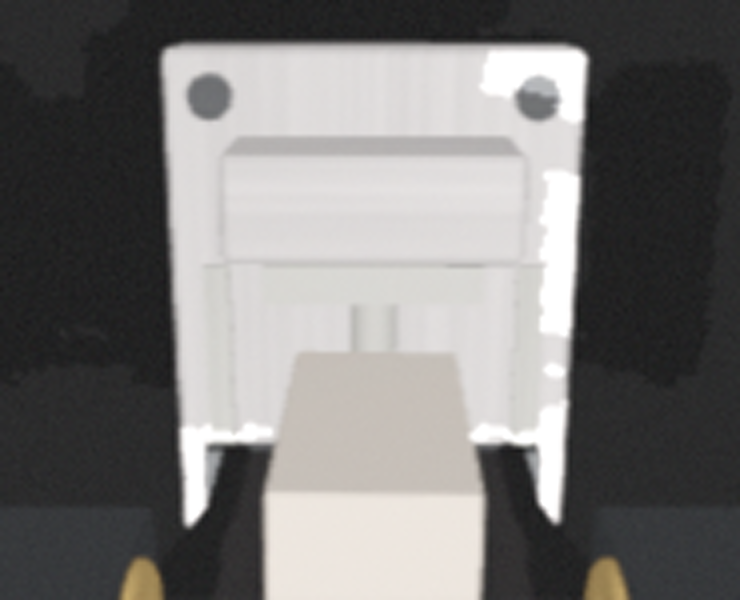

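The crop shows the held block centred on column 324 against the fixed jaw's centre at 323.4, and square to it. The block's lower edge is at row 208 and the fixed pad's front edge at row 196, both where predicted. Lowering now.

```bash
python3 -m handwheel '[[0.2,-0.04,0.03,0.002,0,0,255],[0.3,0,0,0,0,0,255],[0.3,0,0,0,0,0,255],[0.3,0,0,0,0,0,255],[0.2,0,0,0,0,0,255],[0.15,0,0,0,0,0,255],[0.1,0,0,0,0,0,255],[0.1,0,0,0,0,0,255],[0.05,0,0,0,0,0,255],[0,0,0,0,0,0,255]]'
python3 -c "
from h import *
togo([*unstage([0,50.6]),52.8],12.4)"
```

```text
t: 18.4
position: [533.8, 6.7, 53.3]
tool_rot: [0.443, 0.551, -0.443, 0.551]
force: [0.3, 0.0, -1.5]
finger_gap: 29.6
t 18.4 pos [533.8   6.7  53.3] yang 12.4 shift units [ 0.019 -0.007  0.003] turn units [-0.0001 -0.     -0.    ] F [ 0.3  0.  -1.5] gap 29.569777907074894
```

```bash
python3 -m handwheel '[[0.02,0,0,0,0,0,255],[0.02,0,0,0,0,0,255],[0.02,0,0,0,0,0,255],[0,0,0,0,0,0,255],[0,0,0,0,0,0,255],[0,0,0,0,0,0,255],[0,0,0,0,0,0,255],[0,0,0,0,0,0,255],[0,0,0,0,0,0,255],[0,0,0,0,0,0,255]]'
python3 st.py
python3 -m handwheel '[[0,0,0,0,0,0,150],[0,0,0,0,0,0,0],[0,0,0,0,0,0,0],[0,0,0,0,0,0,0],[0,0,0,0,0,0,0],[0,0,0,0,0,0,0],[-0.3,0,0,0,0,0,0],[-0.7,0,0,0,0,0,0],[-1,0,0,0,0,0,0],[-1,0,0,0,0,0,0]]'
python3 -c "
from h import *
togo([*unstage([45*np.cos(3.656),-115+45*np.sin(3.656)]),86],12.4)"
```

```text
t: 19.4
position: [534.0, 6.7, 52.8]
tool_rot: [0.443, 0.551, -0.443, 0.551]
force: [-0.8, 1.1, 5.8]
finger_gap: 30.1
t 19.4 stage [ 0.4  50.59] r 165.59 phi 1.568 z 52.8 Fstage [-0.6  1.3] Frad 1.3 Ftan 0.6 Fz 5.8 gap 30.1
t: 20.4
position: [533.5, 6.8, 127.8]
tool_rot: [0.443, 0.551, -0.443, 0.551]
force: [0.3, 0.4, 0.4]
finger_gap: 86.6
t 20.4 pos [533.5   6.8 127.8] yang 12.4 shift units [ 1.669 -1.561  7.517] turn units [-0.0001 -0.0003  0.0007] F [0.3 0.4 0.4] gap 86.55420338473861
```

```bash
python3 -m handwheel '[[-0.8,0,0,0,0,0,0],[-0.2,-0.1,0.5,0,0,0,0],[0,-0.2,1,0,0,0,0],[0,-0.2,1,0,0,0,0],[0,-0.2,1,0,0,0,0],[0,-0.2,1,0,0,0,0],[0,-0.2,1,0,0,0,0],[0,-0.2,1,0,0,0,0],[0,-0.2,0.7,0,0,0,0],[0,-0.06,0.3,0,0,0,0]]'
python3 -m handwheel '[[0,0,0,0,0,0,0],[0,0,0,0,0,0,0],[0.4,0,0,0,0,0,0],[0.4,0,0,0,0,0,0],[0,0,0,0,0,0,0],[0,0,0,0,0,0,0],[0,0,0,0,0,0,0],[0,0,0,0,0,0,0],[0,0,0,0,0,0,0],[0,0,0,0,0,0,0]]'
python3 - <<'E'
from h import *
P=[*unstage([45*np.cos(3.656),-115+45*np.sin(3.656)]),86]; togo(P,12.4)
s=env.get_state(); im=viewer.camera("wrist")[:,:,::-1]; cv2.imwrite("pics/w7.png",im); print(proj("wrist",[P[0],P[1],120],s),proj("wrist",[*unstage([0,50.6]),80],s))
E
```

```text
t: 21.4
position: [535.5, -186.9, 151.3]
tool_rot: [0.444, 0.551, -0.444, 0.55]
force: [0.4, 0.9, 0.2]
finger_gap: 87.1
t: 22.4
position: [536.1, -184.9, 132.0]
tool_rot: [0.443, 0.551, -0.443, 0.551]
force: [-0.3, 0.4, -0.8]
finger_gap: 86.8
t 22.4 pos [ 536.1 -184.9  132. ] yang 12.4 shift units [ 1.842 -0.018  0.006] turn units [-0.0001  0.0003 -0.0004] F [-0.3  0.4 -0.8] gap 86.79148678949394
[[322.45025207 239.65370657]] [[381.89438865 -48.98478649]]
```

View pics/w7.png

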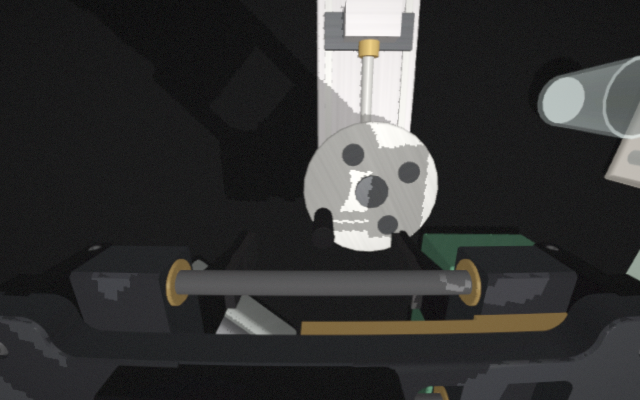

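The handle is at (323,238), as predicted, and the block is out of view. Regripping the handle.

```bash
python3 -m handwheel '[[0.3,-0.02,0,0,0,0,0],[0.5,0,0,0,0,0,0],[0.5,0,0,0,0,0,0],[0.4,0,0,0,0,0,0],[0.13,0,0,0,0,0,0],[0,0,0,0,0,0,100],[0,0,0,0,0,0,255],[0,0,0,0,0,0,255],[0,0,0,0,0,0,255],[0,0,0,0,0,0,255]]' 25
python3 -m handwheel '[[0,0,0,0,0,0,255],[0,0,0,0,0,0,255],[0,0,0,0,0,0,255],[0,0,0,0,0,0,255],[0,0,0,0,0,0,255],[0,0,0,0,0,0,255],[0,0,0,0,0,0,255],[0,0,0,0,0,0,255],[0,0,0,0,0,0,255],[0,0,0,0,0,0,255]]' 25
python3 st.py; python3 circ.py 3.65 -0.1 10;python3 circ.py 2.65 -0.1 10
python3 - <<'E'
from h import *
im=viewer.camera("top")[:,:,::-1]; cv2.imwrite("pics/top1.png",im)
print("block px pred",proj("top",[*unstage([0,50.6]),80]).round(1))
u,v=proj("top",[*unstage([0,50.6]),80])[0].astype(int); c=im[v-9:v+10,u-14:u+15]; print((c.max(2).astype(int)-c.min(2)).tolist())
E
```

```text
t: 23.45
position: [535.7, -185.0, 86.5]
tool_rot: [0.443, 0.551, -0.443, 0.551]
force: [-0.1, 0.6, 0.2]
finger_gap: 54.8
t: 24.45
position: [535.6, -184.8, 86.0]
tool_rot: [0.443, 0.551, -0.443, 0.551]
force: [1.5, 1.4, -1.2]
finger_gap: 15.3
t 24.45 stage [ -39.18 -136.8 ] r 44.84 phi -2.634 z 86.0 Fstage [1.7 1. ] Frad -2.0 Ftan -0.1 Fz -1.2 gap 15.3
[[-0.08, -0.16], [-0.06, -0.17], [-0.05, -0.17], [-0.03, -0.18], [-0.01, -0.18], [0.01, -0.18], [0.03, -0.18], [0.04, -0.17], [0.06, -0.17], [0.08, -0.16]] end 2.65
[[0.09, -0.15], [0.11, -0.14], [0.12, -0.13], [0.13, -0.12], [0.15, -0.11], [0.16, -0.09], [0.16, -0.07], [0.17, -0.06], [0.18, -0.04], [0.18, -0.02]] end 1.65
block px pred [[317.2 217.8]]
[[3, 3, 3, 1, 2, 1, 1, 3, 2, 1, 2, 1, 2, 1, 2, 2, 3, 2, 1, 4, 6, 7, 8, 6, 8, 7, 6, 6, 8], [2, 1, 2, 2, 2, 2, 2, 2, 3, 2, 2, 1, 1, 1, 1, 2, 1, 2, 2, 4, 8, 6, 7, 6, 3, 2, 2, 3, 4], [2, 2, 2, 2, 2, 2, 2, 1, 1, 1, 2, 2, 2, 2, 2, 2, 2, 1, 2, 2, 3, 3, 2, 2, 2, 2, 1, 3, 7], [1, 3, 3, 3, 2, 2, 2, 1, 2, 1, 1, 2, 1, 2, 2, 2, 3, 1, 1, 2, 2, 2, 2, 1, 2, 2, 2, 2, 9], [1, 2, 1, 2, 2, 2, 2, 3, 1, 2, 2
[... 603 characters left out ...]
, 2, 1, 2, 2, 4, 0, 2, 1, 2, 1, 2, 2, 3, 2, 2, 2, 4, 4, 2, 2, 3, 2, 2, 1, 2], [1, 1, 1, 2, 2, 1, 1, 2, 4, 2, 3, 2, 2, 2, 2, 2, 2, 2, 2, 2, 4, 4, 2, 2, 2, 2, 1, 1, 2], [1, 1, 1, 1, 2, 3, 3, 2, 3, 2, 3, 2, 2, 2, 2, 2, 2, 2, 3, 2, 3, 2, 2, 2, 2, 1, 2, 2, 2], [2, 2, 2, 2, 1, 2, 1, 2, 2, 2, 2, 2, 1, 2, 2, 3, 3, 2, 3, 2, 2, 2, 4, 2, 2, 2, 2, 2, 4], [1, 2, 3, 1, 2, 2, 2, 2, 2, 2, 3, 2, 1, 3, 3, 1, 4, 3, 3, 4, 2, 3, 2, 2, 5, 3, 6, 3, 7], [2, 2, 2, 2, 2, 2, 1, 2, 1, 3, 2, 2, 5, 4, 0, 3, 1, 1, 1, 0, 2, 3, 2, 4, 6, 5, 3, 6, 4], [0, 2, 3, 2, 2, 2, 3, 2, 2, 2, 1, 1, 1, 2, 1, 1, 1, 3, 1, 2, 1, 0, 2, 4, 6, 6, 8, 8, 6], [0, 1, 3, 2, 2, 2, 2, 3, 2, 2, 3, 3, 3, 1, 1, 2, 1, 1, 1, 1, 2, 1, 2, 4, 5, 8, 7, 6, 8]]
```

```bash
python3 -m handwheel '[[0,-0.08,-0.16,0,0,0,255],[0,-0.06,-0.17,0,0,0,255],[0,-0.05,-0.17,0,0,0,255],[0,-0.03,-0.18,0,0,0,255],[0,-0.01,-0.18,0,0,0,255],[0,0.01,-0.18,0,0,0,255],[0,0.03,-0.18,0,0,0,255],[0,0.04,-0.17,0,0,0,255],[0,0.06,-0.17,0,0,0,255],[0,0.08,-0.16,0,0,0,255]]'
python3 st.py
```

```text
t: 25.5
position: [526.5, -144.6, 86.2]
tool_rot: [0.442, 0.55, -0.443, 0.552]
force: [3.5, -5.4, -4.2]
finger_gap: 15.1
t 25.5 stage [-39.48 -95.6 ] r 43.99 phi 2.685 z 86.2 Fstage [ 2.2 -6. ] Frad -4.6 Ftan 4.4 Fz -4.2 gap 15.1
```

```bash
python3 -m handwheel '[[0,0.09,-0.15,0,0,0,255],[0,0.11,-0.14,0,0,0,255],[0,0.12,-0.13,0,0,0,255],[0,0.13,-0.12,0,0,0,255],[0,0.15,-0.11,0,0,0,255],[0,0.16,-0.09,0,0,0,255],[0,0.16,-0.07,0,0,0,255],[0,0,0,0,0,0,255],[0,0,0,0,0,0,255],[0,0,0,0,0,0,255]]'
cat > avg.py <<'E'
from h import *
F=[];P=[]
for _ in range(6):
    viewer.camera("top"); s=env.get_state(); F.append(s["force"]); P.append(s["position"])
f=np.mean(F,0); q=stage(np.mean(P,0)); p=np.arctan2(q[1]+115,q[0]); c,sn=np.cos(yaw),np.sin(yaw); fs=np.array([c*f[0]+sn*f[1],-sn*f[0]+c*f[1]])
print("t",s["t"],"stage",q.round(2),"r",np.hypot(q[0],q[1]+115).round(2),"phi",p.round(4),"Frad",(fs@[np.cos(p),np.sin(p)]).round(2),"Ftan",(fs@[-np.sin(p),np.cos(p)]).round(2),"Fz",f[2].round(1))
E
python3 avg.py; python3 circ.py 1.95 -0.05 10;python3 circ.py 1.45 -0.05 10;python3 circ.py 0.95 -0.05 20
```

```text
t: 26.5
position: [543.2, -119.6, 86.1]
tool_rot: [0.442, 0.551, -0.444, 0.551]
force: [0.3, -5.3, -1.8]
finger_gap: 15.2
t 26.8 stage [-17.77 -74.68] r 44.06 phi 1.9859 Frad -4.28 Ftan 2.48 Fz -2.1
[[0.08, -0.03], [0.09, -0.03], [0.09, -0.02], [0.09, -0.02], [0.09, -0.01], [0.09, -0.01], [0.09, -0.0], [0.09, -0.0], [0.09, 0.0], [0.09, 0.01]] end 1.45
[[0.09, 0.01], [0.09, 0.02], [0.09, 0.02], [0.09, 0.03], [0.08, 0.03], [0.08, 0.03], [0.08, 0.04], [0.08, 0.04], [0.08, 0.05], [0.07, 0.05]] end 0.95
[[0.07, 0.05], [0.07, 0.06], [0.07, 0.06], [0.06, 0.06], [0.06, 0.07], [0.06, 0.07], [0.05, 0.07], [0.05, 0.08], [0.05, 0.08], [0.04, 0.08], [0.04, 0.08], [0.03, 0.08], [0.03, 0.09], [0.02, 0.09], [0.02, 0.09], [0.02, 0.09], [0.01, 0.09], [0.01, 0.09], [0.0, 0.09], [-0.0, 0.09]] end -0.050000000000000044
```

```bash
python3 -m handwheel '[[0,0.08,0,0,0,0,255],[0,0.09,-0.02,0,0,0,255],[0,0.09,-0.02,0,0,0,255],[0,0.09,-0.02,0,0,0,255],[0,0.09,-0.01,0,0,0,255],[0,0.09,-0.01,0,0,0,255],[0,0.09,0,0,0,0,255],[0,0.09,0,0,0,0,255],[0,0.09,0,0,0,0,255],[0,0,0,0,0,0,255]]'
python3 avg.py
```

```text
t: 27.8
position: [562.9, -111.3, 85.9]
tool_rot: [0.443, 0.552, -0.443, 0.551]
force: [-3.7, -0.9, 1.8]
finger_gap: 15.2
t 28.1 stage [  3.21 -70.91] r 44.2 phi 1.498 Frad 0.65 Ftan 3.54 Fz 2.0
```

```bash
python3 -m handwheel '[[0,0.09,0.01,0,0,0,255],[0,0.09,0.01,0,0,0,255],[0,0.09,0.02,0,0,0,255],[0,0.09,0.02,0,0,0,255],[0,0.09,0.03,0,0,0,255],[0,0.08,0.03,0,0,0,255],[0,0,0,0,0,0,255],[0,0,0,0,0,0,255],[0,0,0,0,0,0,255],[0,0,0,0,0,0,255]]'
python3 avg.py
```

```text
t: 29.1
position: [577.5, -111.6, 86.2]
tool_rot: [0.444, 0.551, -0.443, 0.551]
force: [-1.9, 5.4, 2.5]
finger_gap: 15.2
t 29.4 stage [ 17.4  -74.35] r 44.22 phi 1.1664 Frad 5.13 Ftan 2.21 Fz 1.8
```

```bash
python3 -m handwheel '[[0,0.09,0,0,0,0,255],[0,0.09,0.02,0,0,0,255],[0,0.08,0.03,0,0,0,255],[0,0.08,0.04,0,0,0,255],[0,0,0,0,0,0,255],[0,0,0,0,0,0,255],[0,0,0,0,0,0,255],[0,0,0,0,0,0,255],[0,0,0,0,0,0,255],[0,0,0,0,0,0,255]]'
python3 avg.py
```

```text
t: 30.4
position: [585.9, -113.4, 86.0]
tool_rot: [0.443, 0.551, -0.443, 0.552]
force: [-4.6, -3.1, 0.3]
finger_gap: 15.2
t 30.7 stage [ 25.26 -77.84] r 44.93 phi 0.9738 Frad -4.44 Ftan 2.12 Fz -0.2
```

```bash
python3 -m handwheel '[[0,0.06,0.07,0,0,0,255],[0,0.07,0.06,0,0,0,255],[0,0.07,0.06,0,0,0,255],[0,0.06,0.06,0,0,0,255],[0,0,0,0,0,0,255],[0,0,0,0,0,0,255],[0,0,0,0,0,0,255],[0,0,0,0,0,0,255],[0,0,0,0,0,0,255],[0,0,0,0,0,0,255]]'
python3 avg.py
```

```text
t: 31.7
position: [593.3, -117.1, 86.0]
tool_rot: [0.443, 0.551, -0.443, 0.551]
force: [-4.0, -0.2, 0.1]
finger_gap: 15.3
t 32.0 stage [ 31.71 -83.04] r 45.02 phi 0.7892 Frad -2.41 Ftan 3.35 Fz 0.4
```

```bash
python3 -m handwheel '[[0,0.03,0.03,0,0,0,255],[0,0.03,0.03,0,0,0,255],[0,0.03,0.03,0,0,0,255],[0,0.03,0.04,0,0,0,255],[0,0,0,0,0,0,255],[0,0,0,0,0,0,255],[0,0,0,0,0,0,255],[0,0,0,0,0,0,255],[0,0,0,0,0,0,255],[0,0,0,0,0,0,255]]'
python3 avg.py
```

```text
t: 33.0
position: [597.1, -119.7, 86.1]
tool_rot: [0.443, 0.551, -0.443, 0.551]
force: [-2.9, 1.1, -0.1]
finger_gap: 15.3
t 33.3 stage [ 34.87 -86.41] r 45.09 phi 0.6867 Frad -1.45 Ftan 2.8 Fz 0.7
```

```bash
python3 -m handwheel '[[0,0.03,0.03,0,0,0,255],[0,0.03,0.04,0,0,0,255],[0,0.03,0.03,0,0,0,255],[0,0.02,0.04,0,0,0,255],[0,0,0,0,0,0,255],[0,0,0,0,0,0,255],[0,0,0,0,0,0,255],[0,0,0,0,0,0,255],[0,0,0,0,0,0,255],[0,0,0,0,0,0,255]]'
python3 avg.py
```

```text
t: 34.3
position: [599.8, -121.9, 86.0]
tool_rot: [0.443, 0.552, -0.443, 0.55]
force: [-4.3, 2.2, 1.1]
finger_gap: 15.2
t 34.6 stage [ 37.05 -89.14] r 45.18 phi 0.6094 Frad -1.06 Ftan 5.25 Fz 2.1
```

```bash
python3 -m handwheel '[[0,0.01,0.01,0,0,0,255],[0,0.01,0.02,0,0,0,255],[0,0.01,0.01,0,0,0,255],[0,0,0,0,0,0,255],[0,0,0,0,0,0,255],[0,0,0,0,0,0,255],[0,0,0,0,0,0,255],[0,0,0,0,0,0,255],[0,0,0,0,0,0,255],[0,0,0,0,0,0,255]]'
python3 avg.py
```

```text
t: 35.6
position: [600.3, -122.3, 85.9]
tool_rot: [0.443, 0.552, -0.443, 0.55]
force: [-5.3, 3.9, 2.5]
finger_gap: 14.8
t 35.9 stage [ 37.39 -89.58] r 45.22 phi 0.597 Frad -1.1 Ftan 6.58 Fz 2.4
```

The handle force rose from about 3 N to 6.6 N while the handle lagged the command, so the block is nipped at an estimated 25–40 N. I'll relieve the push, then release and lift.

```bash
python3 -m handwheel '[[0,-0.02,-0.03,0,0,0,255],[0,-0.02,-0.03,0,0,0,255],[0,0,0,0,0,0,255],[0,0,0,0,0,0,255],[0,0,0,0,0,0,255],[0,0,0,0,0,0,255],[0,0,0,0,0,0,255],[0,0,0,0,0,0,255],[0,0,0,0,0,0,255],[0,0,0,0,0,0,255]]'
python3 avg.py
python3 -m handwheel '[[0,0,0,0,0,0,0],[0,0,0,0,0,0,0],[0,0,0,0,0,0,0],[0,0,0,0,0,0,0],[0,0,0,0,0,0,0],[0,0,0,0,0,0,0],[0,0,0,0,0,0,0],[-0.6,0,0,0,0,0,0],[-1,0,0,0,0,0,0],[-1,0,0,0,0,0,0]]'
python3 -m handwheel '[[-1,0,-0.5,0,0,0,0],[-0.5,-0.3,-1,0,0,0,0],[0,-0.3,-1,0,0,0,0],[0,-0.3,-1,0,0,0,0],[0,-0.3,-1,0,0,0,0],[0,-0.2,-0.8,0,0,0,0],[0,0,-0.3,0,0,0,0],[0,0,0,0,0,0,0],[0,0,0,0,0,0,0],[0,0,0,0,0,0,0]]'
python3 - <<'E'
from h import *
s=env.get_state(); print(s["position"].round(1),s["force"].round(1)); im=viewer.camera("wrist")[:,:,::-1]; cv2.imwrite("pics/w8.png",im)
u,v=proj("wrist",[*unstage([0,50]),60],s)[0].astype(int); print(u,v)
y0=max(0,v-75); x0=u-90; a=cv2.resize(im[y0:y0+140,x0:x0+190],None,fx=4,fy=4,interpolation=cv2.INTER_CUBIC); cv2.imwrite("pics/w8c.png",a); print("origin",x0,y0,a.shape)
E
```

```text
t: 36.9
position: [600.1, -122.1, 86.1]
tool_rot: [0.443, 0.551, -0.443, 0.551]
force: [-3.1, 1.0, 0.9]
finger_gap: 15.3
t 37.2 stage [ 37.23 -89.38] r 45.19 phi 0.6027 Frad -1.09 Ftan 3.87 Fz 0.8
t: 38.2
position: [599.9, -122.0, 152.4]
tool_rot: [0.443, 0.551, -0.443, 0.551]
force: [1.4, 0.3, -0.6]
finger_gap: 84.2
t: 39.2
position: [536.7, 6.2, 188.8]
tool_rot: [0.443, 0.55, -0.443, 0.551]
force: [0.4, 0.2, -0.2]
finger_gap: 86.7
[536.7   6.2 188.8] [ 0.4  0.2 -0.2]
320 192
origin 230 117 (560, 760, 3)
```

View pics/w8c.png

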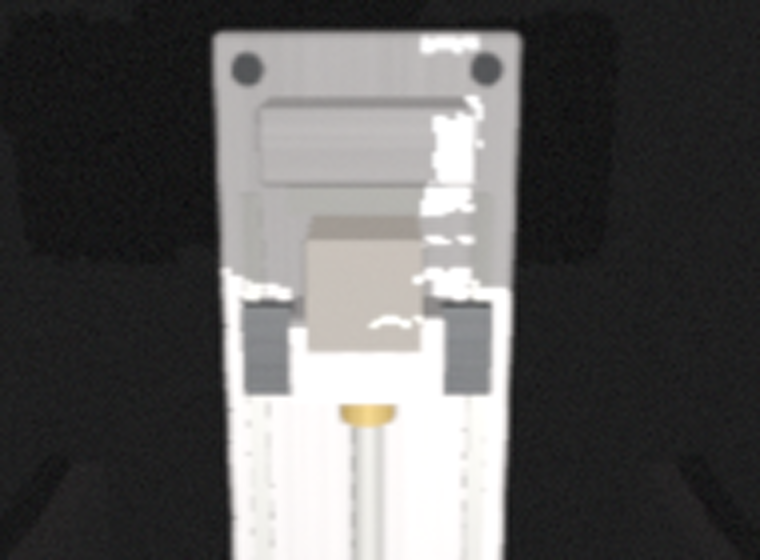

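```bash
python3 - <<'E'
from h import *
s=env.get_state(); P=cast("wrist",np.array([[307,239],[421,239],[421,352],[307,352]])/4+[230,117],80,s)
S=np.array([stage(p) for p in P]); print(S.round(1).tolist(),S.mean(0).round(1))
y=S[:2,1].mean(); x=S[:,0].mean(); print("rows of +y face at z 80,48,20:",[((proj("wrist",[*unstage([x,y]),z],s)[0,1]-117)*4).round(0) for z in (80,48,20)])
print("jaw top front pred crop row at y-30:",(proj("wrist",[*unstage([18,y-30]),48],s)[0,1]-117)*4)
F=[]
for _ in range(4): viewer.camera("wrist"); F.append(env.get_state()["force"])
print(np.mean(F,0),env.get_state()["qd"].round(3))
E
```

```text
[[-13.6, 72.4], [15.1, 72.3], [15.4, 42.4], [-14.1, 42.4]] [ 0.7 57.4]
rows of +y face at z 80,48,20: [np.float64(239.0), np.float64(214.0), np.float64(195.0)]
jaw top front pred crop row at y-30: 316.6376718348761
[-0.12854926 -0.0400846  -0.21297193] [ 0.002  0.     0.003  0.    -0.001  0.001]
```

All the measurements agree. The block touches the fixed pad: its +y side shows down to row 215, against a predicted 214 for contact. It is square, at x≈0.7 mm, and the jaw is against it. Handing in.

```bash
python3 -c "
from cell import env
print(env.hand_in())"
```

```text
the job is handed in; nothing more can be done
None
```

I wound the jaw open, stood the block between the jaws, wound the jaw back in and let go. I handed in at about 39 s of the 72 s; hand-in gives no verdict, so these are my own checks.

- **Opening:** I turned the crank about 3.6 rad anticlockwise. The wrist camera put the gap at about 38–39 mm before the block went in.
- **Placing:** I set the block down mid-gap on the bed, felt it touch down, and released it.
- **Nip:** I wound back in about 3.05 rad. The push at the handle rose from about 3 N to 6.6 N over the last steps while the handle lagged the command. I estimate a squeeze of 25–40 N, but it was not measured directly.
- **Letting go:** I eased off the push before opening the fingers. The crank moved back only about 0.006 rad, well inside the slack.
- **Last picture:** The block is upright and square to within about 0.5°, 0.7 mm off the centre line. It touches the fixed pad, with the jaw up against it. The gripper is clear and the wrist force is about zero.

**Disagreements and gaps:**
- The wrist camera reads about 2 mm higher along the stage's y than the top camera and the crank circle. It puts the block at y = 57.4 mm, and I believe the true value is about 55.5 mm; both are inside the 40–65 mm limits.
- A check on the block from the top camera before closing was inconclusive.
- I did not re-measure the bystanders, but the contact forces showed no touch on them.

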